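# Third hand for the star's walnut cradle

## Robot

A 6-joint arm with a two-finger parallel gripper is mounted at the origin on the work surface. World frame = base frame: x ahead of the robot, y to its left, z up, the work surface at z = 0. Lengths are in m, angles in rad, forces in N, time in s.
With the tool pointing down it reaches from about 0.275 to 0.825 m from the base axis. Payload 4.9 kg.
Tool frame: the origin (TCP) lies at the very end of the fingers, on their centre line; the grasp point (between the pads) lies 19 mm behind it (arm.grip_depth is the distance from the TCP to the grasp point, in m); z points along the fingers, y is the line along which they close (so a half turn about z gives the same grasp; the last joint's range is limited). The gripper opens to 85 mm and grips with 20 to 120 N. Pads are 22 mm wide; open, the fingers measure 114 mm over their backs; the gripper's body (76 mm by 85 mm) begins 54 mm behind the grasp point. The pads swing forward as they close: fully open they stand 13 mm farther back than shut.
Start: joints at [-0.134, 0.326, -0.193, 1.052, 0, 1.437], TCP at [0.55, 0, 0.231] pointing down, gripper open.
Joint ranges: [-2.65, 2.65], [-0.97, 1.79], [-1.3, 1.35], [-1.93, 2.1], [-1.47, 1.37], [-3.14, 3.14]. Speed limits (rad/s): [2.57, 2.57, 3.14, 3.14, 3.14, 3.14].

## Interface

Orientations are given as a unit quaternion [w, x, y, z].
In Python, from cell import arm, optics, job_done, spotter gives the robot as it stands.
- The arm moves only by the shell command python3 -m inch 'ROWS' [FORCE]. ROWS is JSON, a list of rows, each a list of 7 numbers: the shift along the tool's x, y, z as a fraction of full scale, then the turn, a rotation vector about the tool's x, y, z as a fraction of full scale, then the gripper command: -1 is shut, 1 is fully open, values between are in proportion. A call has 1 to 20 rows; each row is the pose to reach, as a shift and turn from the pose commanded when the call began, along the tool's axes at that moment; what a row does not reach only later rows make up. Full scale, the value 1, is 10 cm for a shift and pi/4 rad for a turn. A row lasts 1/10 s, in which the tool goes at most 50 mm and 8.59 degrees, less where a joint would pass 70% of its speed; a pose out of reach is approached as far as the arm can. A call with a number of a shift or a turn outside -1 to 1 is refused whole. A call with a gripper value outside its range is refused whole. The fingers move at their own pace and stop on an object; FORCE is the grip in N (left out, the last holds). Time passes only in rows, so rows that repeat a pose let the fingers close. It gives the time, the measured TCP pose, the force, the opening and the grip force at its end, in the units of the state.
- arm.observe(): the state, without advancing time (a new reading comes with each control period).
- optics.snapshot(name): name is "scene" or "side" or "wrist"; returns a dict with "image" (420x560x3 uint8, red, green, blue), "intrinsics" (3x3 intrinsics, pixels), "rvec" (rotation vector, rad) and "tvec" (3), from world to camera coordinates, as OpenCV has them; the wrist camera has in their place "hand_eye" (4x4, takes a point from camera to tool coordinates, whose origin is the TCP and whose axes are the flange's). Camera axes: x right, y down, z forward; pixel columns grow to the right and rows downward; lengths in m; the calibration is good to about 2 mm. A picture is of the moment at which its call begins: read the wrist's pose just before it. There is no depth.
- job_done(): hands the job in; it is judged then, once.
Trained networks look in a picture, given as the dict that the camera call returned (one of the last four; its "shot" number tells which), for a name from the list of things; names that differ only in an ending like _2 or _b are one class to them, and where a whole thing is asked for, a point or a joint stands for the part that bears it (a point fixed in the world has none). Each returns a list of dicts, best first, with "score" (0 to 1); they miss things now and then, are a little off and sometimes report something else, mostly with a low value. They report only what shows in the picture. A call takes as long as a camera call. They do not tell look-alikes from the thing itself.
- spotter.look_for(picture, name): "uv" ([column, row] in pixels, amid what is visible of it).
- spotter.masks_of(picture, name): "region" (420x560 bool, what is visible of it) and "uv" ([column, row] in pixels, amid what is visible of it).
The state is a dict: "time": time; "qpos": joint angles; "qvel": joint speeds; "joint_efforts": joint torques, N m; "eef_pos": TCP position; "eef_rot": TCP orientation; "force": force on the tool from outside, world axes, zero at the start; "moment": the same for the moment, N m; "width": finger opening in m; "grip_force": force on a finger pad.
Only numpy, scipy, OpenCV 4.12 (cv2) and the standard library are available. Lean on these libraries where they do the work, as an engineer would, in place of code of your own. Each camera call takes 0.05 s, during which the arm holds its last target. There are 200 camera calls.

## Task

First slide the blue side stop along its track until its red pointer stands at the yellow arrow. Then lay the walnut cradle flat on the jig's bed, its left end up to the stop, and press it squarely against the brass-faced sprung fence until the gauge pointer is in the green, without ever driving the fence to the end of the red. Hold it steadily there for at least three seconds while I drive the screws, and finish still pressing, without letting go; leave the stop at its mark and the other things on the shelf where they are.

Things in the scene. Friction and masses are not known exactly. Their poses are not given: they have to be found in the camera images.
- jig: Grey laminate screw-up jig fixed to the shelf, its bed 260 mm (jig x from -140 to +120) by 260 mm (jig y from -130 to +130), 12 mm thick. Origin on the shelf surface, under the middle of the working area. Own axes: +x is the pressing direction (roughly away from the robot, towards the fence), +y along the fence to the left, z up; its yaw varies.
- bed_top (a point): Point on the bed's upper face, 12 mm straight above the jig's origin; axes as the jig's.
- fence_face (a point): Middle of the brass face of the fence, 14 mm above the bed; moves with the fence. Fence plate 200 mm wide along the jig's y, 13 mm thick, from 1 to 27 mm above the bed; its face looks to the jig's -x and stands at jig x = +45 mm when not pressed.
- fence (a joint): How far the sprung fence is pushed back along the jig's +x, m: 0 at rest, end stop at 0.028. It takes 3 N to start it and 0.5 N more per mm (6 N at 0.006, 9 N at 0.012, 12 N at 0.018). A black bar pointer on the fence's top runs over a gauge on the block behind: white 0 to 0.006, green 0.006 to 0.018, red 0.018 to 0.028.
- stop_grip (a point): Blue side stop: centre of its upright grip fin, which is 24 mm (jig x) by 14 mm (jig y), 36 mm high, its top 64 mm above the shelf surface; below it a carriage 36 x 40 mm whose top is 28 mm above the shelf surface. It slides only along the jig's y, on a track at jig x = -85 mm, with about 4 N of friction, and stays where it is left. A red pointer at the carriage's foot, in line with the fin's middle (same jig y as this point), points to the front scale.
- stop (a joint): Travel of the side stop, m: 0 at its leftmost place (fin at jig y = +100 mm), growing as it slides towards the jig's -y, up to 0.12.
- stop_face (a point): A point on the stop's contact face: an aluminium bar 10 mm wide in y runs from the carriage towards the fence (jig x -71 to +34 mm, top 30 mm above the shelf surface); its right side (facing jig -y) is the face the cradle's left end comes up to, 5 mm to the -y side of stop_grip. Axes as the jig's.
- mark_tip (a point): Tip of the yellow arrow clip (26 mm long, 16 mm wide, 6 mm high) on the white front scale of the jig. It shows the wanted place of the stop: red pointer level with it along the jig's y. Axes as the jig's.
- cradle_mid (a point): Loose walnut cradle: base 44 mm (own x) by 110 mm (own y) by 24 mm high, with an upright post 36 mm (x) by 30 mm (y) in its middle, up to 68 mm above its underside, notched on top (the notch is 10 mm deep, open along y). The same either way round. This point is its centre, 34 mm above its underside; z up. Mass about 0.12 kg. Starts flat on the shelf, on the right of the jig.
- turntable: Bystander: round white ceramic turntable vase holder, 132 mm across, 36 mm high; origin under its centre. Leave alone.
- maze: Bystander: orange maze cylinder with dark ends, 68 mm across, 120 mm high, standing on the turntable; origin under its centre.
- jack_box: Bystander: red jack-in-the-box 110 mm square, 108 mm high, with a green button; origin under its centre.
- star: Bystander: walnut interlocking star, 70 mm each way; origin under its centre.
- tin: Bystander: lidded steel tin of washers, 75 mm across, 44 mm high; origin under its centre.
- driver: Bystander: red-handled screwdriver lying to the left of the jig.
Things that resemble listed ones, but are neither listed nor needed, are in the scene too. What is shaped like the part that bears cradle_mid but pink or turquoise is not meant.

How it is judged:
On the way, in this order (a step that is already met when the one before it is completed fails the run):
1. The side stop's pointer is at the yellow arrow (within 5 mm) (y of stop_grip in the frame of mark_tip between -0.005 and 0.005 m), for 0.3 s.
2. The cradle lies flat on the jig's bed in front of the fence, the stop still at its mark (y of stop_grip in the frame of mark_tip between -0.006 and 0.006 m and z of cradle_mid in the frame of bed_top between 0.03 and 0.039 m and angle between cradle_mid's own z axis and vertical below 0.1 rad and x of cradle_mid in the frame of jig between -0.04 and 0.045 m), for 0.2 s.
3. The cradle is pressed squarely on the fence, gauge in the green, steadily for 2 s (y of stop_grip in the frame of mark_tip between -0.006 and 0.006 m and z of cradle_mid in the frame of bed_top between 0.03 and 0.039 m and angle between cradle_mid's own z axis and vertical below 0.1 rad and angle between the y axis of cradle_mid and the y axis of jig, either way round below 0.1 rad and y of cradle_mid in the frame of stop_face between -0.064 and -0.05 m and value of joint fence between 0.006 and 0.018 m and contact force between cradle and fence between 4.5 and 13.5 N and contact force between any of the fingers, the arm and cradle above 1 N), for 2 s.
At the end, for the whole second after the job is handed in: Robot still pressing the cradle on the fence: fence back 6 to 18 mm (green), 4.5 to 13.5 N between them, cradle flat on the bed (4 mm, 0.1 rad), square to the fence (0.1 rad), left end within 9 mm of the stop, stop within 6 mm of the arrow (all of step 3); the arm keeps its last pose, push and grip.
It fails at once if The fence is driven to the end of the red (value of joint fence above 0.0265 m).
It fails at once if One of the other things on the shelf is pushed about (more than 20 mm) (distance of any of turntable, maze, jack_box, star, tin, driver from where it was at the start of the episode above 0.02 m).
It also fails if it takes over 64 s, if anything falls off the work surface, if the arm or the gripper's body presses on something with over 40 N, if the wrist force passes 120 N, or if a joint passes its speed limit or range.

## Working session

There is one attempt and no reset: what is moved stays moved. The work goes in short steps, Python scripts to look and compute and a shell command to move; the robot and the scene stay as the last step left them, time stands still between calls to the robot, and variables do not carry over. Pictures are saved under pics/ and viewed, at most 10 in all, crops included, and the job is handed in when it is done.

```bash
mkdir -p pics; ls; cat > h.py <<'E'
import numpy as np, cv2
from cell import arm, optics, spotter
from scipy.spatial.transform import Rotation as R
def shot(n):
    s=arm.observe(); p=optics.snapshot(n)
    if n=='wrist':
        q=s['eef_rot']; T=np.eye(4); T[:3,:3]=R.from_quat([q[1],q[2],q[3],q[0]]).as_matrix(); T[:3,3]=s['eef_pos']
        C=T@np.array(p['hand_eye']); p['R']=C[:3,:3]; p['c']=C[:3,3]
    else:
        M=cv2.Rodrigues(np.array(p['rvec'],float))[0]; p['R']=M.T; p['c']=-M.T@np.array(p['tvec'],float).ravel()
    return p
def ray(p,uv,z):
    d=p['R']@np.linalg.solve(np.array(p['intrinsics']),[uv[0],uv[1],1.]); c=p['c']
    return c+d*(z-c[2])/d[2]
def proj(p,X):
    x=np.array(p['intrinsics'])@(p['R'].T@(np.array(X)-p['c'])); return x[:2]/x[2]
def save(p,n): cv2.imwrite('pics/'+n,cv2.cvtColor(p['image'],cv2.COLOR_RGB2BGR))
E
python3 - <<'E'
from h import *
for n in ['scene','side','wrist']:
    p=shot(n); save(p,n+'0.png')
    print(n,p['c'].round(3))
    for t,z in [('jig',0.012),('stop_grip',.046),('mark_tip',.015),('cradle_mid',.034),('fence_face',.026),('turntable',.03),('jack_box',.05),('star',.035),('tin',.02),('driver',.01)]:
        for r in spotter.look_for(p,t)[:3]:
            print(t,round(r['score'],2),np.round(r['uv']),ray(p,r['uv'],z).round(3))
s=arm.observe();print(s['eef_rot'],s['force'])
E
```

```text
pics
scene [1.119 0.495 0.965]
jig 0.83 [287. 234.] [0.587 0.083 0.012]
jig 0.72 [271. 248.] [0.647 0.08  0.012]
stop_grip 0.65 [416. 331.] [0.636 0.471 0.046]
stop_grip 0.63 [327. 238.] [0.554 0.184 0.046]
cradle_mid 0.82 [276. 145.] [ 0.366 -0.131  0.034]
cradle_mid 0.76 [210. 191.] [ 0.617 -0.159  0.034]
cradle_mid 0.7 [182. 126.] [ 0.479 -0.413  0.034]
fence_face 0.75 [268. 246.] [0.654 0.076 0.026]
turntable 0.76 [139. 175.] [ 0.695 -0.363  0.03 ]
jack_box 0.69 [414. 329.] [0.636 0.466 0.05 ]
star 0.89 [328. 309.] [0.706 0.291 0.035]
tin 0.56 [160. 214.] [ 0.749 -0.22   0.02 ]
tin 0.21 [283. 238.] [0.609 0.088 0.02 ]
driver 0.81 [421. 239.] [0.386 0.362 0.01 ]
side [ 0.469 -1.09   0.923]
jig 0.75 [288. 218.] [0.585 0.045 0.012]
stop_grip 0.55 [272. 191.] [0.544 0.142 0.046]
cradle_mid 0.96 [213. 263.] [ 0.366 -0.16   0.034]
cradle_mid 0.93 [254. 293.] [ 0.471 -0.276  0.034]
cradle_mid 0.82 [198. 312.] [ 0.334 -0.324  0.034]
fence_face 0.76 [312. 206.] [0.662 0.078 0.026]
turntable 0.69 [352. 333.] [ 0.688 -0.409  0.03 ]
jack_box 0.86 [291. 149.] [0.626 0.387 0.05 ]
jack_box 0.68 [292. 219.] [ 0.59  -0.011  0.05 ]
star 0.75 [318. 162.] [0.713 0.313 0.035]
tin 0.79 [360. 268.] [ 0.754 -0.195  0.02 ]
tin 0.19 [314. 164.] [0.701 0.326 0.02 ]
driver 0.76 [220. 167.] [0.375 0.352 0.01 ]
wrist [0.551 0.079 0.373]
jig 0.97 [320. 111.] [0.591 0.061 0.012]
stop_grip 0.25 [396. 103.] [0.65  0.068 0.046]
mark_tip 0.78 [185.  53.] [0.47  0.11  0.015]
cradle_mid 0.95 [327. 337.] [ 0.604 -0.171  0.034]
cradle_mid 0.64 [201. 384.] [ 0.466 -0.231  0.034]
cradle_mid 0.56 [ 82. 298.] [ 0.351 -0.123  0.034]
fence_face 0.61 [394. 101.] [0.654 0.07  0.026]
tin 0.72 [464. 337.] [ 0.758 -0.181  0.02 ]
[-5.32404846e-07  7.07101664e-01  7.07111898e-01 -6.65133610e-06] [ 0.99728977 -0.1916013   0.71055098]
```

View pics/scene0.png

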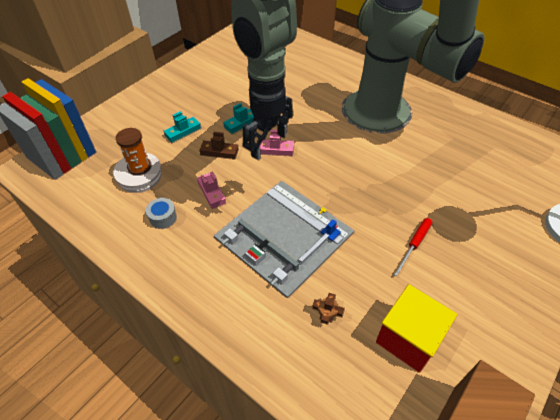

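View pics/wrist0.png

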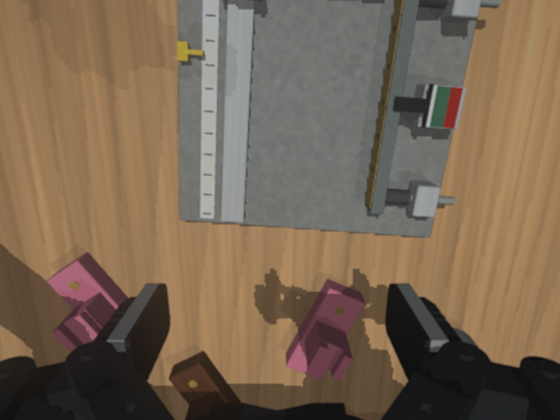

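View pics/side0.png

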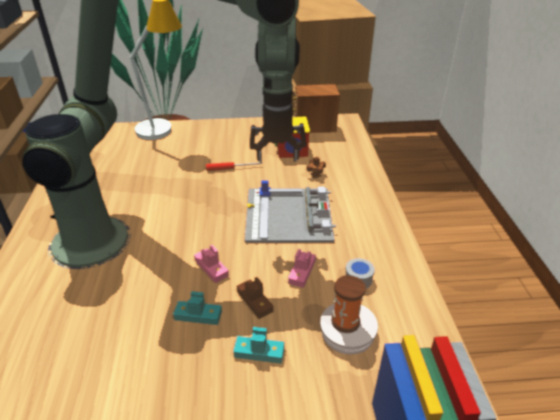

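The scene shows the walnut cradle at (220,146), pink and turquoise look-alikes around it, and the blue stop at (333,230). In the wrist view the yellow arrow is at (185,52) and the gauge at (443,106). I'll move over the jig for a closer look.

```bash
python3 -m inch '[[0.3,0,-0.3,0,0,0,0.2],[0.7,0,-0.7,0,0,0,0.2],[0.7,0,-0.7,0,0,0,0.2],[0.7,0,-0.7,0,0,0,0.2],[0.7,0,-0.7,0,0,0,0.2]]' 
python3 - <<'E'
from h import *
p=shot('wrist'); save(p,'w1.png')
for t,z in [('jig',0.012),('stop_grip',.055),('mark_tip',.015),('fence_face',.038)]:
    for r in spotter.masks_of(p,t)[:2]:
        m=r['region'].astype(np.uint8); print(t,round(r['score'],2),np.round(r['uv']),ray(p,r['uv'],z).round(4),m.sum(),cv2.minAreaRect(cv2.findNonZero(m)))
np.save('w1.npy',{k:p[k] for k in ('R','c','intrinsics','image')},allow_pickle=True)
E
```

```text
time: 2.15
eef_pos: [0.5496, 0.0696, 0.3003]
eef_rot: [-0.0, 0.707, 0.707, -0.001]
force: [-0.3, 0.3, -0.4]
width: 0.0513
grip_force: 0.0
jig 0.61 [309. 144.] [0.5863 0.0898 0.012 ] 51608 ((319.8034973144531, 148.89407348632812), (256.0770263671875, 229.2375946044922), 3.8844916820526123)
stop_grip 0.85 [262.  73.] [0.5359 0.1643 0.055 ] 2565 ((294.0614013671875, 70.17121887207031), (142.4984893798828, 41.47895050048828), 4.236394882202148)
mark_tip 0.76 [206. 129.] [0.4704 0.1077 0.015 ] 250 ((208.5, 125.0), (16.0, 23.0), 90.0)
fence_face 0.86 [372. 162.] [0.653  0.0746 0.038 ] 4303 ((394.7226867675781, 166.4875030517578), (81.36900329589844, 184.25384521484375), 12.042576789855957)
```

View pics/w1.png

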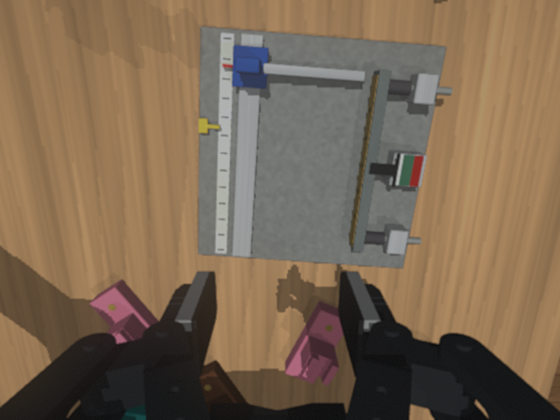

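The wrist view shows the bed corners at (203,27), (444,46), (403,268) and (198,253), the stop's red pointer at about (227,66), and the arrow tip at about (219,127).

```bash
cat >> h.py <<'E'
def jigfit(p,uv):
    J=np.array([[-.14,.13],[.12,.13],[.12,-.13],[-.14,-.13]])
    W=np.array([ray(p,u,.012)[:2] for u in uv])
    Jm,Wm=J.mean(0),W.mean(0); a,b=J-Jm,W-Wm
    yaw=np.arctan2((a[:,0]*b[:,1]-a[:,1]*b[:,0]).sum(),(a*b).sum())
    c,s=np.cos(yaw),np.sin(yaw); M=np.array([[c,-s],[s,c]]); o=Wm-M@Jm
    print('resid mm',((W-(J@M.T+o))*1000).round(1).tolist()); return yaw,o,M
E
python3 - <<'E'
from h import *
p=np.load('w1.npy',allow_pickle=True).item()
yaw,o,M=jigfit(p,[(203,27),(444,46),(403,268),(198,253)])
print(yaw,o)
im=p['image'].astype(int); r,g,b=im[...,0],im[...,1],im[...,2]
V,U=np.mgrid[:420,:560]
def cen(m,z,n):
    uv=np.array([U[m].mean(),V[m].mean()]);X=ray(p,uv,z);print(n,m.sum(),uv.round(1),X.round(4),'jig',(M.T@(X[:2]-o)).round(4))
red=(r>140)&(g<90)&(b<90)&(U<260)&(V<100); cen(red,.015,'red')
yel=(r>150)&(g>120)&(b<80)&(U<225)&(V<150); cen(yel,.015,'yel')
blue=(b>110)&(b-r>50)&(V<110); print(U[blue].min(),U[blue].max(),V[blue].min(),V[blue].max())
for n,j,z in [('fintop',(-.085,.1),.064),('fence',(.045,0),.026)]:
    X=np.r_[o+M@j,z]; print(n,X.round(4),proj(p,X).round(1))
crop=cv2.resize(p['image'][20:160,190:290],(600,840)[:2] if 0 else (429,600),interpolation=cv2.INTER_CUBIC)
cv2.imwrite('pics/c1.png',crop[...,::-1])
E
```

```text
resid mm [[3.3, -2.1], [-3.7, -0.7], [-0.6, 0.8], [1.0, 2.0]]
-0.07642287582464301 [0.59978308 0.07251972]
red 18 [227.1  65.4] [0.4972 0.1734 0.015 ] jig [-0.11    0.0928]
yel 146 [205.  125.5] [0.47   0.1112 0.015 ] jig [-0.1324  0.0286]
233 267 46 86
fintop [0.5227 0.1787 0.064 ] [247.5  55.9]
fence [0.6447 0.0691 0.026 ] [361.8 164.7]
```

View pics/c1.png

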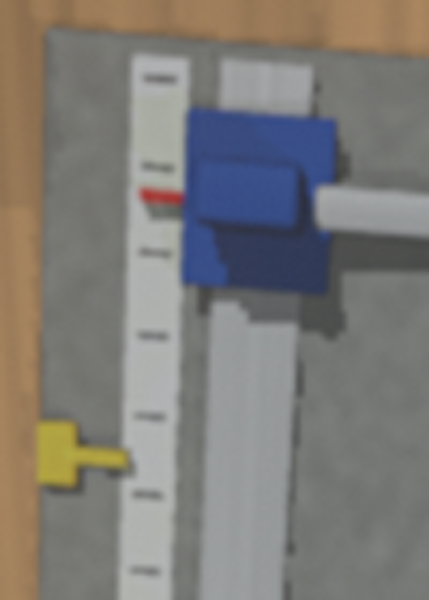

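The crop shows the red pointer at crop (162,197), the arrow tip at (129,460), and the centre of the fin top at (247,183).

```bash
python3 - <<'E'
from h import *
p=np.load('w1.npy',allow_pickle=True).item()
yaw,o,M=jigfit(p,[(203,27),(444,46),(403,268),(198,253)])
f=lambda c:(190+c[0]/4.29,20+c[1]/4.286)
for n,c,z in [('ptr',(162,197),.016),('tip',(128,460),.017),('clip',(57,453),.018),('fin',(247,183),.064),('tick1',(158,166),.015),('tick6',(144,571),.015)]:
    X=ray(p,f(c),z); print(n,X.round(4),'jig',(M.T@(X[:2]-o)).round(4))
X=ray(p,(370,72),.038);X2=ray(p,(352,248),.038);
for X in (ray(p,(264,69),.03),ray(p,(364,76),.03),ray(p,(376,72),.038),ray(p,(353,250),.038)): print(X.round(4),'jig',(M.T@(X[:2]-o)).round(4))
s=arm.observe();print(s['eef_pos'],s['eef_rot'])
E
```

```text
resid mm [[3.3, -2.1], [-3.7, -0.7], [-0.6, 0.8], [1.0, 2.0]]
ptr [0.498  0.1728 0.016 ] jig [-0.1091  0.0922]
tip [0.4867 0.1094 0.017 ] jig [-0.1156  0.0281]
clip [0.4687 0.1112 0.018 ] jig [-0.1337  0.0286]
fin [0.5226 0.1728 0.064 ] jig [-0.0847  0.0941]
tick1 [0.4972 0.1799 0.015 ] jig [-0.1105  0.0993]
tick6 [0.4892 0.0804 0.015 ] jig [-0.1108 -0.0006]
[0.5367 0.169  0.03  ] jig [-0.0702  0.0914]
[0.6397 0.1621 0.03  ] jig [0.033  0.0924]
[0.6498 0.1656 0.038 ] jig [0.0428 0.0967]
[ 0.6386 -0.0292  0.038 ] jig [ 0.0464 -0.0985]
[0.54960063 0.06925375 0.30028562] [-6.08949810e-04  7.07524658e-01  7.06688079e-01 -6.68085093e-04]
```

```bash
python3 -m inch '[[0.4,-0.1,0.2,0,0,0.09,0.2],[0.8,-0.27,0.6,0,0,0.09,0.2],[1,-0.27,1,0,0,0.09,0.2],[1,-0.27,1,0,0,0.09,0.2],[1,-0.27,1,0,0,0.09,0.2]]' 
python3 -m inch '[[0.035,0,0.3,0,0,0,0.2],[0.035,0,0.7,0,0,0,0.2],[0.035,0,1,0,0,0,0.2],[0.035,0,1,0,0,0,0.2],[0.035,0,1,0,0,0,0.2]]'
python3 - <<'E'
from h import *
p=shot('wrist'); save(p,'w2.png'); s=arm.observe(); print(s['eef_pos'],s['eef_rot'])
E
```

```text
time: 2.9
eef_pos: [0.5221, 0.1698, 0.2002]
eef_rot: [-0.001, 0.731, 0.682, -0.001]
force: [-0.4, 0.5, 1.0]
width: 0.0512
grip_force: 0.0
time: 3.4
eef_pos: [0.5247, 0.1727, 0.1029]
eef_rot: [0.0, 0.732, 0.681, 0.001]
force: [0.1, 0.5, 0.4]
width: 0.0512
grip_force: 0.0
[0.52540501 0.17302194 0.10361081] [0.00098115 0.73208689 0.68120916 0.00137805]
```

View pics/w2.png

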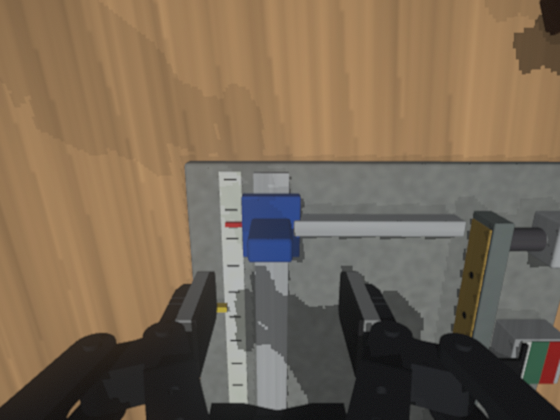

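The view is square to the jig, with the pointer at (233,225), the arrow tip at (226,309), and the fin between the fingers.

```bash
python3 -m inch '[[0,0,0.3,0,0,0,0.2],[0,0,0.68,0,0,0,0.2],[0,0,0.68,0,0,0,0.2],[0,0,0.68,0,0,0,-0.6],[0,0,0.68,0,0,0,-0.6],[0,0,0.68,0,0,0,-0.6],[0,0,0.68,0,0,0,-0.6]]' 50
python3 - <<'E'
from h import *
s=arm.observe(); q=s['eef_rot']; print(s['eef_pos'],s['width'],s['grip_force'],s['force'],R.from_quat([q[1],q[2],q[3],q[0]]).as_matrix().round(3).tolist())
p=shot('wrist'); im=p['image'].astype(int); save(p,'w3.png'); r,g,b=im[...,0],im[...,1],im[...,2]
V,U=np.mgrid[:420,:560]
for n,m in [('red',(r>130)&(g<80)&(b<80)&(U<300)),('yel',(r>150)&(g>120)&(b<80)&(U<300))]:
    if m.sum(): print(n,m.sum(),U[m].min(),U[m].max(),V[m].min(),V[m].max(),ray(p,(U[m].mean(),V[m].mean()),.017).round(4))
E
```

```text
time: 4.15
eef_pos: [0.5209, 0.174, 0.0356]
eef_rot: [-0.002, 0.731, 0.682, -0.001]
force: [-9.0, 0.4, 6.6]
width: 0.0231
grip_force: 49.4
[0.52089433 0.17396708 0.03557244] 0.023112336382610316 49.3722528219223 [-9.04982559  0.36439062  6.57872161] [[0.07, 0.998, -0.004], [0.998, -0.07, 0.001], [0.001, -0.004, -1.0]]
red 77 215 230 274 278 [0.4952 0.1706 0.017 ]
```

```bash
python3 -m inch '[[-0.1,0.0,0,0,0,0,-0.6],[-0.25,0,0,0,0,0,-0.6],[-0.4,0,0,0,0,0,-0.6],[-0.55,0,0,0,0,0,-0.6],[-0.64,0,0,0,0,0,-0.6],[-0.64,0,0,0,0,0,-0.6],[-0.64,0,0,0,0,0,-0.6]]'
python3 - <<'E'
from h import *
p=shot('wrist'); im=p['image'].astype(int); save(p,'w4.png'); r,g,b=im[...,0],im[...,1],im[...,2]
V,U=np.mgrid[:420,:560]
for n,m in [('red',(r>110)&(g<80)&(b<80)&(U<300)),('yel',(r>130)&(g>100)&(b<80)&(U<300))]:
    if m.sum(): print(n,m.sum(),U[m].min(),U[m].max(),V[m].min(),V[m].max(),ray(p,(U[m].mean(),V[m].mean()),.017).round(4))
cv2.imwrite('pics/c4.png',cv2.resize(p['image'][200:350,130:330],(800,600),interpolation=cv2.INTER_CUBIC)[...,::-1])
E
```

```text
time: 4.9
eef_pos: [0.5161, 0.1095, 0.0355]
eef_rot: [-0.001, 0.732, 0.682, -0.001]
force: [-10.1, -1.0, 10.1]
width: 0.0235
grip_force: 49.7
red 104 215 230 273 279 [0.4905 0.1062 0.017 ]
yel 3174 0 211 0 419 [0.4379 0.1788 0.017 ]
```

View pics/c4.png

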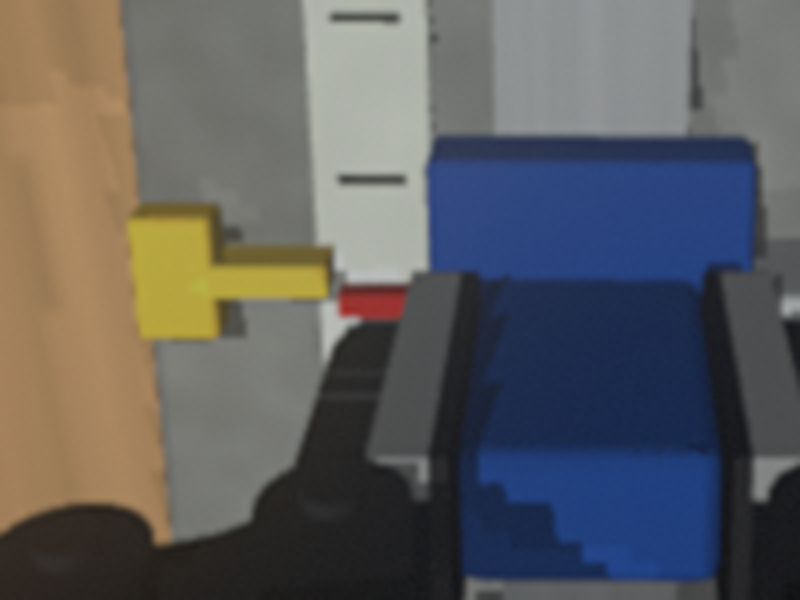

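The crop shows the pointer (centre row 304) slightly past the arrow tip (centre row 281), that is, a few mm too far towards -y.

```bash
python3 - <<'E'
from h import *
p=shot('wrist')
d=np.array([.07,.9975])
print(p['c'])
for zt in (.014,.018,.02):
  for zp in (.014,.017): print(zt,zp,((ray(p,(223.7,276),zp)-ray(p,(212.5,270.2),zt))[:2]@d).round(4))
E
```

```text
[0.52277433 0.18783279 0.17757361]
0.014 0.014 -0.0031
0.014 0.017 -0.0015
0.018 0.014 -0.0051
0.018 0.017 -0.0036
0.02 0.014 -0.0061
0.02 0.017 -0.0046
```

```bash
python3 -m inch '[[0.02,0.0,0,0,0,0,-0.6],[0.045,0,0,0,0,0,-0.6],[0.045,0,0,0,0,0,-0.6],[0.045,0,0,0,0,0,-0.6],[0.045,0,0,0,0,0,-0.6],[0.045,0,0,0,0,0,-0.6],[0.045,0,0,0,0,0,-0.6]]'
python3 - <<'E'
from h import *
p=shot('wrist')
cv2.imwrite('pics/c5.png',cv2.resize(p['image'][200:350,130:330],(800,600),interpolation=cv2.INTER_CUBIC)[...,::-1])
E
```

```text
time: 5.7
eef_pos: [0.5164, 0.1137, 0.0355]
eef_rot: [-0.001, 0.732, 0.682, -0.002]
force: [-11.0, -2.3, 9.5]
width: 0.0233
grip_force: 49.8
```

View pics/c5.png

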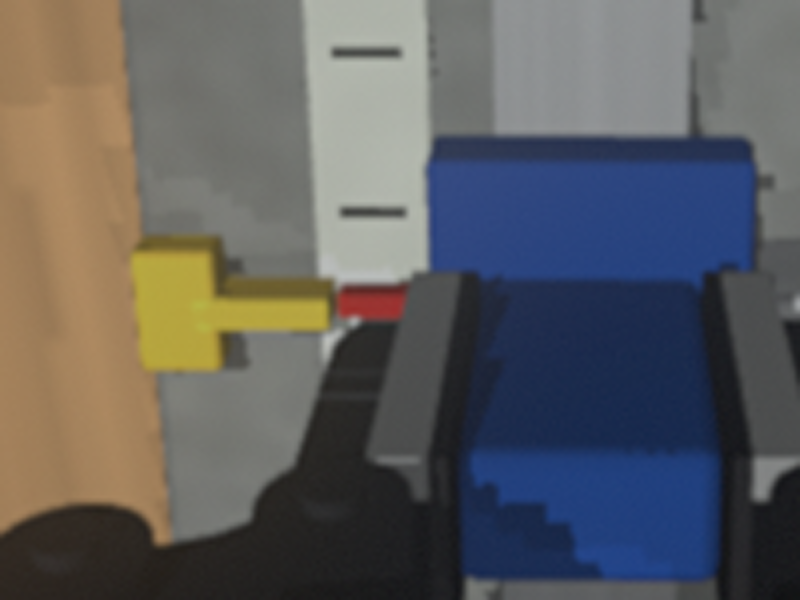

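The pointer is now level with the arrow tip, both at about row 294–297. I'll release, rise and head for the cradle.

```bash
python3 -m inch '[[0,0,0,0,0,0,0.4],[0,0,0,0,0,0,0.4],[0,0,0,0,0,0,0.4],[0,0,-0.3,0,0,0,0.4],[-0.1,0,-0.7,0,0,0,0.4],[-0.5,-0.1,-1,0,0,0,1],[-1,-0.2,-1,0,0,0,1]]'
python3 -m inch '[[-0.5,-0.1,-0.3,0,0,-0.05,1],[-1,-0.2,-1,0,0,-0.09,1],[-1,-0.2,-1,0,0,-0.09,1],[-1,-0.2,-1,0,0,-0.09,1]]'
python3 -m inch '[[-0.5,-0.1,0,0,0,0,1],[-1,0,0,0,0,0,1],[-1,0,0,0,0,0,1],[-1,0,0,0,0,0,1]]'
python3 - <<'E'
from h import *
p=shot('wrist'); save(p,'w6.png'); print(p['c'])
s=arm.observe(); print(s['eef_pos'],s['qpos'].round(3) if hasattr(s['qpos'],'round') else s['qpos'])
for t,z in [('cradle_mid',.05)]:
    for r in spotter.masks_of(p,t)[:5]:
        m=r['region']; col=p['image'][m].mean(0).round(); M=m.astype(np.uint8); print(round(r['score'],2),np.round(r['uv']),ray(p,r['uv'],z).round(4),m.sum(),col,cv2.minAreaRect(cv2.findNonZero(M)))
E
```

```text
time: 6.45
eef_pos: [0.4965, 0.0172, 0.138]
eef_rot: [0.004, 0.73, 0.683, 0.003]
force: [0.3, -1.9, 0.1]
width: 0.085
grip_force: 0.0
time: 6.85
eef_pos: [0.4683, -0.0846, 0.2387]
eef_rot: [0.005, 0.709, 0.706, 0.002]
force: [0.4, -1.1, -0.0]
width: 0.0852
grip_force: 0.0
time: 7.25
eef_pos: [0.4656, -0.1814, 0.2329]
eef_rot: [-0.0, 0.708, 0.706, 0.0]
force: [-0.5, 1.0, -1.0]
width: 0.0852
grip_force: 0.0
[ 0.46634821 -0.10299883  0.37501228]
[ 0.46536433 -0.18037403  0.23285194] [-5.180e-01  2.320e-01 -3.180e-01  1.022e+00  1.000e-03  1.053e+00]
0.91 [280. 262.] [ 0.4689 -0.2575  0.05  ] 4834 [80. 56. 40.] ((278.1380615234375, 261.277587890625), (105.0866470336914, 53.31634521484375), 59.47029495239258)
0.66 [425. 175.] [ 0.5968 -0.1743  0.05  ] 6912 [162. 100. 114.] ((426.9606018066406, 173.96331787109375), (73.21894836425781, 122.08383178710938), 28.9091854095459)
0.57 [158. 136.] [ 0.3646 -0.1395  0.05  ] 6952 [158.  99. 112.] ((154.59397888183594, 138.36651611328125), (126.24564361572266, 67.11610412597656), 54.582942962646484)
0.55 [283. 381.] [ 0.472  -0.3966  0.05  ] 4235 [31. 64. 61.] ((285.2190856933594, 383.481201171875), (95.30117797851562, 54.69739532470703), 10.738897323608398)
```

View pics/w6.png

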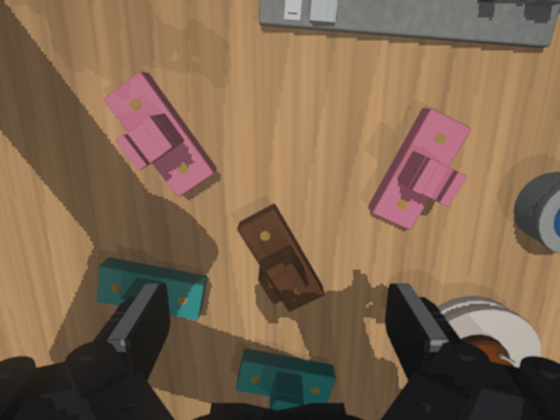

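The walnut cradle is in the wrist view with base corners at (239,222), (273,205), (323,291), (293,309) and holes at (265,236) and (297,291).

```bash
python3 - <<'E'
from h import *
p=shot('wrist')
A=[ray(p,u,.024) for u in [(239,222),(273,205),(323,291),(293,309),(265,236),(297,291)]]
for a in A: print(a.round(4))
print((sum(A[:4])/4).round(4),((A[4]+A[5])/2).round(4)); 
for v in (A[3]-A[0],A[2]-A[1],A[5]-A[4]): print(np.hypot(*v[:2]).round(4),np.arctan2(v[1],v[0]).round(3))
E
```

```text
[ 0.4282 -0.2246  0.024 ]
[ 0.4618 -0.2071  0.024 ]
[ 0.514  -0.3016  0.024 ]
[ 0.4828 -0.3233  0.024 ]
[ 0.4537 -0.2395  0.024 ]
[ 0.4867 -0.3016  0.024 ]
[ 0.4717 -0.2641  0.024 ] [ 0.4702 -0.2705  0.024 ]
0.1127 -1.065
0.1079 -1.066
0.0703 -1.082
```

```bash
python3 -m inch '[[-0.2,0.06,0,0,0,-0.18,0.6],[-0.4,0.06,0,0,0,-0.36,0.6],[-0.7,0.06,0.2,0,0,-0.54,0.6],[-0.85,0.06,0.5,0,0,-0.72,0.6],[-0.85,0.06,0.6,0,0,-0.88,0.6]]' 60
python3 -m inch '[[0,0,0,0,0,-0.18,0.6],[0,0,0,0,0,-0.36,0.6],[0,0,0,0,0,-0.54,0.6],[0,0,0,0,0,-0.72,0.6],[0,0,0,0,0,-0.88,0.6]]'
python3 -m inch '[[0,0,0,0,0,-0.18,0.6],[0,0,0,0,0,-0.36,0.6],[0,0,0,0,0,-0.54,0.6],[0,0,0,0,0,-0.72,0.6],[0,0,0,0,0,-0.88,0.6],[0,0,0,0,0,-0.88,0.6]]'
python3 - <<'E'
from h import *
s=arm.observe(); q=s['eef_rot']; M=R.from_quat([q[1],q[2],q[3],q[0]]).as_matrix(); print(M.round(3),np.arctan2(M[1,1],M[0,1]))
p=shot('wrist'); save(p,'w7.png')
for r in spotter.masks_of(p,'cradle_mid')[:3]:
    m=r['region']; M2=m.astype(np.uint8); print(round(r['score'],2),np.round(r['uv']),ray(p,r['uv'],.04).round(4),p['image'][m].mean(0).round(),cv2.minAreaRect(cv2.findNonZero(M2)))
print('local move to target',(M.T@(np.array([.4715,-.2655,.032])-s['eef_pos'])).round(4))
for z in (0.024,.068): print(proj(p,[.4715,-.2655,z]))
E
```

```text
time: 7.9
eef_pos: [0.4707, -0.2654, 0.1707]
eef_rot: [-0.001, 0.423, 0.906, 0.0]
force: [-1.0, 0.9, 0.2]
width: 0.0685
grip_force: 0.0
time: 8.4
eef_pos: [0.4718, -0.2641, 0.1733]
eef_rot: [-0.0, 0.09, 0.996, 0.0]
force: [-0.0, 0.7, -0.5]
width: 0.0681
grip_force: 0.0
time: 9.0
eef_pos: [0.4718, -0.2643, 0.1733]
eef_rot: [-0.0, -0.25, 0.968, 0.0]
force: [0.7, 1.1, 0.0]
width: 0.0686
grip_force: 0.0
[[-0.875 -0.483 -0.   ]
 [-0.483  0.875  0.   ]
 [-0.     0.    -1.   ]] 2.0752646360270823
0.78 [290. 354.] [ 0.5904 -0.1882  0.04  ] [148.  90. 103.] ((286.7890319824219, 352.4012451171875), (113.63829040527344, 73.98094940185547), 57.094757080078125)
0.77 [89. 90.] [ 0.4657 -0.4183  0.04  ] [43. 88. 84.] ((83.47438049316406, 86.22508239746094), (99.36107635498047, 146.91397094726562), 37.07307434082031)
0.65 [294.  30.] [ 0.3642 -0.3121  0.04  ] [41. 82. 78.] ((301.5327453613281, 18.643104553222656), (66.1209945678711, 102.70481872558594), 40.23636245727539)
local move to target [ 0.0008 -0.0009  0.1413]
[277.68992838 193.34143068]
[277.73933997 209.95708172]
```

View pics/w7.png

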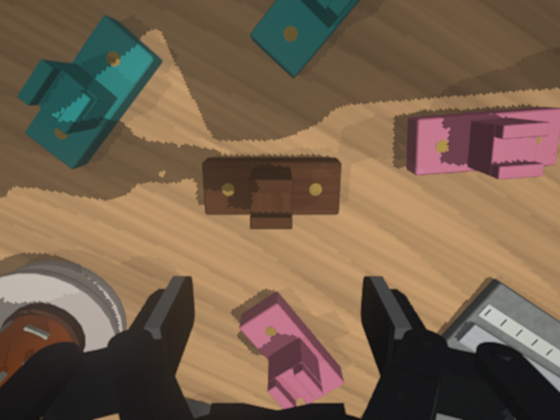

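The gripper is aligned with the walnut cradle, whose base spans columns 204–340 and rows 160–213. The cradle is a few mm off the predicted spot.

```bash
python3 - <<'E'
from h import *
s=arm.observe(); q=s['eef_rot']; M=R.from_quat([q[1],q[2],q[3],q[0]]).as_matrix()
p=shot('wrist'); im=p['image'].astype(int)
col=im[140:240,228:245].mean(1).round().astype(int); print([ (140+i,c.tolist()) for i,c in enumerate(col) if i in range(14,32) or i in range(66,80)])
for u in [(204,163),(340,163),(204,213),(340,213)]: print((M.T@(ray(p,u,.024)-s['eef_pos'])).round(4))
for u in [(250,228),(292,228),(271,206)]: print('post',(M.T@(ray(p,u,.068)-s['eef_pos'])).round(4))
E
```

```text
[(154, [156, 123, 88]), (155, [135, 107, 76]), (156, [112, 89, 64]), (157, [89, 71, 51]), (158, [66, 51, 37]), (159, [57, 43, 31]), (160, [57, 43, 31]), (161, [59, 43, 31]), (162, [62, 45, 33]), (163, [65, 47, 34]), (164, [65, 47, 34]), (165, [65, 47, 35]), (166, [65, 47, 34]), (167, [65, 46, 34]), (168, [65, 47, 34]), (169, [66, 48, 35]), (170, [68, 49, 36]), (171, [68, 49, 35]), (206, [74, 53, 39]), (207, [80, 56, 41]), (208, [87, 61, 43]), (209, [92, 64, 46]), (210, [95, 65, 47]), (211, [96, 66, 47]), (212, [96, 66, 47]), (213, [94, 64, 46]), (214, [107, 78, 56]), (215, [147, 115, 81]), (216, [176, 139, 99]), (217, [179, 141, 100]), (218, [175, 138, 98]), (219, [174, 137, 97])]
[ 0.0254 -0.0585  0.1493]
[0.0253 0.0477 0.1493]
[-0.0157 -0.061   0.1493]
[-0.0158  0.0498  0.1493]
post [-0.0124 -0.0204  0.1053]
post [-0.0125  0.009   0.1053]
post [ 0.0037 -0.0056  0.1053]
```

```bash
python3 -m inch '[[0.05,-0.055,0.3,0,0,0,0.6],[0.05,-0.055,0.7,0,0,0,0.6],[0.05,-0.055,0.9,0,0,0,0.6],[0.05,-0.055,1,0,0,0,0.6],[0.05,-0.055,1,0,0,0,0.6]]'
python3 -m inch '[[0,0,0.2,0,0,0,0.6],[0,0,0.4,0,0,0,0.6],[0,0,0.4,0,0,0,0.6],[0,0,0.4,0,0,0,0],[0,0,0.4,0,0,0,-0.6],[0,0,0.4,0,0,0,-0.6],[0,0,0.4,0,0,0,-0.6],[0,0,0.4,0,0,0,-0.6]]' 60
```

```text
time: 9.65
eef_pos: [0.4691, -0.2723, 0.0722]
eef_rot: [-0.001, -0.248, 0.969, 0.001]
force: [-0.2, 0.8, -0.2]
width: 0.0683
grip_force: 0.0
time: 10.45
eef_pos: [0.4709, -0.2737, 0.0349]
eef_rot: [0.001, -0.249, 0.969, -0.001]
force: [-0.8, 0.7, 6.0]
width: 0.0288
grip_force: 60.5
```

```bash
python3 -m inch '[[0,0,-0.1,0,0,0,-0.6],[0,0,-0.3,0,0,0,-0.6],[0,0,-0.6,0,0,0,-0.6],[0,0,-0.9,0,0,0,-0.6],[0,0,-1,0,0,0,-0.6]]'
python3 -m inch '[[-0.15,0.1,0,0,0,0,-0.6],[-0.3,0.25,0,0,0,0,-0.6],[-0.5,0.4,0,0,0,0,-0.6],[-0.7,0.56,0,0,0,0,-0.6],[-0.9,0.72,0,0,0,0,-0.6]]'
python3 -m inch '[[-0.2,0.16,0,0,0,0.12,-0.6],[-0.4,0.32,0,0,0,0.24,-0.6],[-0.6,0.48,0,0,0,0.36,-0.6],[-0.8,0.64,0,0,0,0.48,-0.6],[-0.9,0.72,0,0,0,0.61,-0.6],[-0.9,0.72,0,0,0,0.732,-0.6],[-0.9,0.72,0,0,0,0.732,-0.6],[-0.9,0.72,0,0,0,0.732,-0.6]]'
cat > st.py <<'E'
from h import *
import sys
s=arm.observe(); q=s['eef_rot']; M=R.from_quat([q[1],q[2],q[3],q[0]]).as_matrix()
F=np.array([.5164,.1137]); J=np.array([[.9975,-.07],[.07,.9975]])
print('pos',s['eef_pos'].round(4),'yaw y',np.arctan2(M[1,1],M[0,1]).round(4),'F',s['force'].round(2),'w',s['width'],s['grip_force'],'z',M[:,2].round(3))
print('rel fin in jig axes',(J@(s['eef_pos'][:2]-F)).round(4),'jig force',(J@s['force'][:2]).round(2))
t=np.r_[F+J.T@[.09,-.062],float(sys.argv[1])]; print('local to place',(M.T@(t-s['eef_pos'])).round(4))
E
python3 st.py .115
```

```text
time: 10.95
eef_pos: [0.4713, -0.2742, 0.1368]
eef_rot: [0.002, -0.249, 0.969, -0.002]
force: [-0.6, -0.1, -1.9]
width: 0.0293
grip_force: 59.6
time: 11.45
eef_pos: [0.5138, -0.1656, 0.1328]
eef_rot: [-0.0, -0.248, 0.969, 0.0]
force: [-0.4, 0.0, -1.1]
width: 0.029
grip_force: 59.6
time: 12.25
eef_pos: [0.5577, -0.0601, 0.1328]
eef_rot: [-0.0, 0.035, 0.999, 0.0]
force: [0.1, -0.0, -1.6]
width: 0.029
grip_force: 59.5
pos [ 0.5577 -0.0601  0.1328] yaw y 1.5004 F [ 0.08 -0.05 -1.62] w 0.02898006219107036 59.51338157057762 z [-0.001  0.    -1.   ]
rel fin in jig axes [ 0.0534 -0.1705] jig force [ 0.08 -0.04]
local to place [-0.0366  0.1085  0.0178]
```

```bash
python3 -m inch '[[-0.1,0.2,0,0,0,0,-0.6],[-0.2,0.45,0,0,0,0,-0.6],[-0.37,0.7,0,0,0,0,-0.6],[-0.37,0.9,0,0,0,0,-0.6],[-0.37,1,0,0,0,0,-0.6],[-0.37,1,0,0,0,0,-0.6]]'
python3 -m inch '[[0,0.08,0.2,0,0,0,-0.6],[0,0.08,0.4,0,0,0,-0.6],[0,0.08,0.4,0,0,0,-0.6],[0,0.08,0.4,0,0,0,-0.6]]'
python3 st.py .047; python3 - <<'E'
from h import *
p=shot('wrist'); save(p,'w8.png'); p=shot('scene'); save(p,'s8.png')
E
```

```text
time: 12.85
eef_pos: [0.6017, 0.0376, 0.1329]
eef_rot: [-0.0, 0.035, 0.999, 0.0]
force: [0.6, 0.1, -1.3]
width: 0.029
grip_force: 59.7
time: 13.25
eef_pos: [0.6023, 0.0439, 0.0933]
eef_rot: [-0.001, 0.037, 0.999, -0.0]
force: [-1.3, -0.2, -1.4]
width: 0.0289
grip_force: 59.7
pos [0.6023 0.0439 0.0933] yaw y 1.4975 F [-1.27 -0.23 -1.42] w 0.028902255574325846 59.66395564377308 z [-0.001 -0.    -1.   ]
rel fin in jig axes [ 0.0906 -0.0636] jig force [-1.25 -0.32]
local to place [0.0006 0.0017 0.0463]
```

View pics/w8.png

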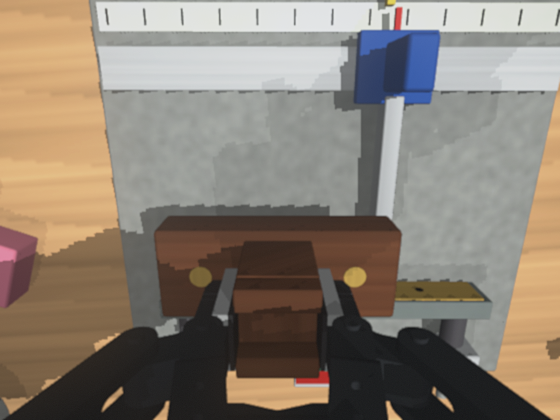

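The view shows the cradle held square, base right corner at (400,235). The bar's facing edge runs from (387,100) to (377,210), and the pointer and arrow at (397,18) and (391,2) still agree.

```bash
python3 - <<'E'
from h import *
s=arm.observe(); q=s['eef_rot']; M=R.from_quat([q[1],q[2],q[3],q[0]]).as_matrix()
p=shot('wrist'); f=lambda u,z:(M.T@(ray(p,u,z)-s['eef_pos'])).round(4)
zt=s['eef_pos'][2]-.035+.024
for u in [(387,100),(377,210)]: print('bar',f(u,.03))
for u in [(400,235),(397,316),(157,235),(161,316)]: print('cr',f(u,zt))
E
```

```text
bar [0.0738 0.0568 0.0643]
bar [0.0131 0.0565 0.0644]
cr [0.0186 0.0526 0.011 ]
cr [-0.0222  0.0553  0.011 ]
cr [ 0.0188 -0.0534  0.011 ]
cr [-0.0221 -0.0556  0.011 ]
```

```bash
python3 -m inch '[[0,0.0,0.15,0,0,0,-0.6],[0,0,0.3,0,0,0,-0.6],[0,0,0.4,0,0,0,-0.6],[0,0,0.44,0,0,0,-0.6],[0,0,0.46,0,0,0,-0.6],[0,0,0.46,0,0,0,-0.6],[0,0,0.46,0,0,0,-0.6],[0,0,0.46,0,0,0,-0.6]]'
python3 st.py .047
```

```text
time: 14.2
eef_pos: [0.6033, 0.0449, 0.0478]
eef_rot: [0.0, 0.036, 0.999, -0.0]
force: [0.5, -0.3, -0.8]
width: 0.029
grip_force: 59.7
pos [0.6033 0.0449 0.0478] yaw y 1.4986 F [ 0.47 -0.27 -0.84] w 0.02899534711779892 59.66448202729225 z [ 0.001 -0.    -1.   ]
rel fin in jig axes [ 0.0915 -0.0625] jig force [ 0.49 -0.23]
local to place [0.0015 0.0005 0.0008]
```

```bash
python3 -m inch '[[0,0.0,0.01,0,0,0,-0.6],[-0.04,0,0.012,0,0,0,-0.6],[-0.08,0,0.012,0,0,0,-0.6],[-0.11,0,0.012,0,0,0,-0.6],[-0.14,0,0.012,0,0,0,-0.6],[-0.17,0,0.012,0,0,0,-0.6],[-0.19,0,0.012,0,0,0,-0.6],[-0.2,0,0.012,0,0,0,-0.6],[-0.2,0,0.012,0,0,0,-0.6],[-0.2,0,0.012,0,0,0,-0.6]]'
python3 st.py .047
```

```text
time: 15.2
eef_pos: [0.6198, 0.0438, 0.0471]
eef_rot: [-0.003, 0.036, 0.999, -0.0]
force: [-10.6, 0.7, 13.3]
width: 0.0289
grip_force: 61.4
pos [0.6198 0.0438 0.0471] yaw y 1.4985 F [-10.64   0.75  13.25] w 0.02889308413908931 61.448659747838974 z [-0.005  0.    -1.   ]
rel fin in jig axes [ 0.1081 -0.0625] jig force [-10.67  -0.  ]
local to place [0.0181 0.0005 0.0002]
```

```bash
python3 -m inch '[[0,0.0,-0.01,0,0,0,-0.6],[0,0,-0.015,0,0,0,-0.6],[0,0,-0.015,0,0,0,-0.6],[0,0,-0.015,0,0,0,-0.6]]'
python3 st.py .047
python3 -m inch '[[-0.02,0.0,0,0,0,0,-0.6],[-0.04,0,0,0,0,0,-0.6],[-0.05,0,0,0,0,0,-0.6],[-0.05,0,0,0,0,0,-0.6],[-0.05,0,0,0,0,0,-0.6]]'
python3 st.py .047
python3 - <<'E'
from h import *
p=shot('scene'); cv2.imwrite('pics/s9.png',cv2.resize(p['image'][170:300,200:370],(784,600),interpolation=cv2.INTER_CUBIC)[...,::-1])
E
```

```text
time: 15.6
eef_pos: [0.6218, 0.0436, 0.0471]
eef_rot: [-0.001, 0.036, 0.999, 0.0]
force: [-4.4, 0.7, -0.9]
width: 0.029
grip_force: 60.0
pos [0.6218 0.0436 0.0471] yaw y 1.4984 F [-4.44  0.67 -0.86] w 0.029022229910404672 59.95509713888168 z [-0.002  0.    -1.   ]
rel fin in jig axes [ 0.1101 -0.0625] jig force [-4.47  0.36]
local to place [0.0201 0.0005 0.0001]
time: 16.1
eef_pos: [0.6263, 0.0433, 0.0471]
eef_rot: [-0.001, 0.036, 0.999, 0.0]
force: [-8.4, 1.1, 1.9]
width: 0.0291
grip_force: 60.2
pos [0.6263 0.0433 0.0471] yaw y 1.4984 F [-8.43  1.06  1.91] w 0.0291023758173613 60.17473563551903 z [-0.003  0.    -1.   ]
rel fin in jig axes [ 0.1146 -0.0625] jig force [-8.48  0.47]
local to place [0.0246 0.0005 0.0002]
```

View pics/s9.png

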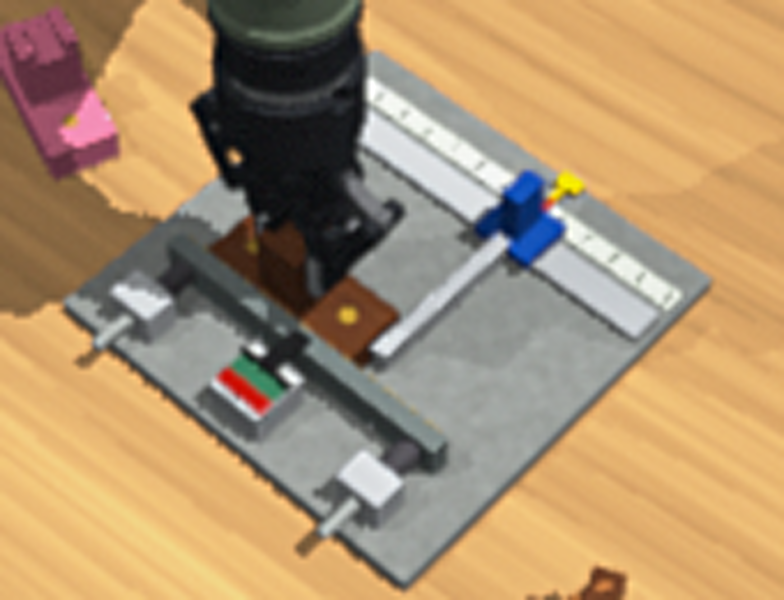

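The view shows the gauge pointer just reaching the green at crop (285,350), the cradle square, and its left end by the stop bar. I'll press a little more and hold.

```bash
python3 -m inch '[[-0.02,0.0,0,0,0,0,-0.6],[-0.04,0,0,0,0,0,-0.6],[-0.05,0,0,0,0,0,-0.6],[-0.05,0,0,0,0,0,-0.6],[-0.05,0,0,0,0,0,-0.6]]'
python3 st.py .047
python3 - <<'E'
from h import *
p=shot('scene'); cv2.imwrite('pics/s10.png',cv2.resize(p['image'][170:300,200:370],(784,600),interpolation=cv2.INTER_CUBIC)[...,::-1])
E
```

```text
time: 16.65
eef_pos: [0.6304, 0.043, 0.0471]
eef_rot: [-0.002, 0.036, 0.999, 0.0]
force: [-9.3, 0.7, 3.6]
width: 0.0288
grip_force: 60.4
pos [0.6304 0.043  0.0471] yaw y 1.4984 F [-9.29  0.66  3.63] w 0.028849146860132686 60.41492588818073 z [-0.005  0.    -1.   ]
rel fin in jig axes [ 0.1187 -0.0626] jig force [-9.31  0.  ]
local to place [0.0287 0.0005 0.0003]
```

```bash
ls pics | wc -l; python3 - <<'E'
import cv2,numpy as np
a=cv2.imread('pics/s10.png').astype(int)
# colours along gauge axis, beyond the pointer's tip: from fence (300,335) towards (235,400)
for t in np.linspace(0,1,27):
    x=int(305-75*t); y=int(325+75*t); print((x,y),a[y-2:y+3,x-2:x+3].mean((0,1)).round()[::-1].astype(int).tolist(),end=' ')
E
```

```text
16
(305, 325) [116, 64, 36] (302, 327) [122, 78, 50] (299, 330) [132, 113, 90] (296, 333) [110, 113, 105] (293, 336) [57, 62, 63] (290, 339) [32, 34, 35] (287, 342) [34, 34, 36] (284, 345) [33, 34, 35] (281, 348) [33, 33, 35] (279, 350) [33, 33, 35] (276, 353) [32, 31, 34] (273, 356) [31, 29, 33] (270, 359) [29, 28, 30] (267, 362) [26, 26, 28] (264, 365) [28, 26, 30] (261, 368) [28, 24, 28] (258, 371) [25, 37, 32] (255, 374) [37, 88, 64] (253, 376) [50, 121, 88] (250, 379) [87, 129, 95] (247, 382) [159, 85, 62] (244, 385) [201, 32, 19] (241, 388) [203, 12, 4] (238, 391) [189, 27, 22] (235, 394) [176, 104, 105] (232, 397) [187, 187, 191] (230, 400) [151, 161, 164]
```

```bash
for i in 1 2; do python3 -m inch '[[0,0,0,0,0,0,-0.6],[0,0,0,0,0,0,-0.6],[0,0,0,0,0,0,-0.6],[0,0,0,0,0,0,-0.6],[0,0,0,0,0,0,-0.6],[0,0,0,0,0,0,-0.6],[0,0,0,0,0,0,-0.6],[0,0,0,0,0,0,-0.6],[0,0,0,0,0,0,-0.6],[0,0,0,0,0,0,-0.6],[0,0,0,0,0,0,-0.6],[0,0,0,0,0,0,-0.6],[0,0,0,0,0,0,-0.6],[0,0,0,0,0,0,-0.6],[0,0,0,0,0,0,-0.6],[0,0,0,0,0,0,-0.6],[0,0,0,0,0,0,-0.6],[0,0,0,0,0,0,-0.6],[0,0,0,0,0,0,-0.6],[0,0,0,0,0,0,-0.6]]'; done; python3 st.py .047
python3 - <<'E'
from h import *
p=shot('scene'); a=cv2.resize(p['image'][170:300,200:370],(784,600),interpolation=cv2.INTER_CUBIC).astype(int)
for t in np.linspace(.5,1,15):
    x=int(305-75*t); y=int(325+75*t); print((x,y),a[y-2:y+3,x-2:x+3].mean((0,1)).round().astype(int).tolist(),end=' ')
E
```

```text
time: 18.7
eef_pos: [0.6304, 0.043, 0.0471]
eef_rot: [-0.002, 0.036, 0.999, 0.0]
force: [-9.7, 0.0, 3.7]
width: 0.029
grip_force: 60.4
time: 20.7
eef_pos: [0.6304, 0.043, 0.0471]
eef_rot: [-0.002, 0.036, 0.999, 0.0]
force: [-9.1, 1.2, 3.9]
width: 0.0289
grip_force: 60.4
pos [0.6304 0.043  0.0471] yaw y 1.4984 F [-9.1   1.16  3.95] w 0.028891306942725417 60.415207743644714 z [-0.005  0.    -1.   ]
rel fin in jig axes [ 0.1187 -0.0626] jig force [-9.16  0.52]
local to place [0.0287 0.0005 0.0003]
(267, 362) [27, 26, 29] (264, 365) [29, 27, 31] (262, 367) [28, 24, 30] (259, 370) [25, 28, 28] (256, 373) [30, 68, 50] (254, 375) [42, 106, 77] (251, 378) [71, 134, 98] (248, 381) [135, 103, 75] (246, 383) [179, 62, 43] (243, 386) [204, 18, 7] (240, 389) [200, 13, 4] (238, 391) [189, 28, 23] (235, 394) [176, 103, 106] (232, 397) [187, 187, 191] (230, 400) [151, 162, 164]
```

```bash
python3 -c "
from cell import job_done; print(job_done())"
```

```text
the job is handed in; nothing more can be done
None
```

I set the stop at the arrow and handed in with the arm still pressing the cradle squarely at about 9 N, gauge pointer in the green, after a steady 4 s hold; no verdict came back, and I viewed 12 pictures against the limit of 10.

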